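Check the board seam with the gauge, then hold the spring clamp open at the mark

ROBOT

A 6-joint arm with a two-finger parallel gripper is mounted at the origin on the work surface. World frame = base frame: x ahead of the robot, y to its left, z up, the work surface at z = 0. Lengths are in mm, angles in rad, forces in N, time in s.
With the tool pointing down it reaches from about 350 to 975 mm from the base axis. Payload 7.1 kg.
Tool frame: the origin (TCP) lies between the finger pads; the fingertips stand 19 mm ahead of it and the grasp point (between the pads) is the TCP (ctrl.tcp_to_tips is the distance from the TCP to the fingertips, in mm); z points along the fingers, y is the line along which they close (so a half turn about z gives the same grasp; the last joint's range is limited). The gripper opens to 88 mm and grips with 3 to 60 N. Pads are 20 mm wide; open, the fingers measure 115 mm over their backs; the gripper's body (75 mm by 178 mm) begins 61 mm behind the grasp point.
Start: joints at [-1.247, 0.423, 1.63, -0, 1.089, -0.019], TCP at [210.095, -588.613, 241.675] pointing down, gripper open.
Joint ranges: [-3, 3], [-0.9, 2.11], [0.09, 2.58], [-1.31, 4.45], [0.11, 2.69], [-2.54, 2.54]. Speed limits (rad/s): [2.39, 2.39, 3.01, 3.14, 3.14, 3.14].

INTERFACE

Orientations are given as a rotation vector (axis times angle).
In Python, from workcell import status, optics, ctrl gives the robot as it stands. The module is installed in compiled form; this text tells all that it offers.
- The arm moves only by the shell command python3 -m inch 'ROWS'. ROWS is JSON, a list that holds one entry, the list of rows, each a list of 7 numbers: the shift along the tool's x, y, z in mm, then the turn, a rotation vector about the tool's x, y, z in rad, then the opening in per cent of the stroke, from 0 (shut) to 100 (fully open). A call has 1 to 20 rows; each row is the pose to reach, as a shift and turn from the pose commanded when the call began, along the tool's axes at that moment; what a row does not reach only later rows make up. A row lasts 1/10 s, in which the tool goes at most 50 mm and 8.59 degrees, less where a joint would pass 70% of its speed; a pose out of reach is approached as far as the arm can. A call with a gripper value outside its range is refused whole. The fingers move at their own pace and stop on an object; the grip force is fixed at half the most. Time passes only in rows, so rows that repeat a pose let the fingers close. It gives the time, the measured TCP pose, the force, the opening and the grip force at its end, in the units of the state.
- status.get_obs(): the state, without advancing time (a new reading comes with each control period).
- optics.get_image(name): name is "side" or "top"; returns a dict with "frame" (420x560x3 uint8, red, green, blue), "fx", "fy", "cx", "cy" (pixels), "k1" (the pictures are not rectified: a ray, as slopes to the right and down, at radius r is drawn at 1 + k1 r^2 times it, then the intrinsics apply), "rvec" (rotation vector, rad) and "tvec" (3), from world to camera coordinates, as OpenCV has them. Camera axes: x right, y down, z forward; pixel columns grow to the right and rows downward; lengths in mm; the calibration is good to about 2 mm. A picture is of the moment at which its call begins. There is no depth.
- ctrl.close_job(): hands the job in; it is judged then, once.
The state is a dict: "t": time; "qpos": joint angles; "qvel": joint speeds; "joint_torque": joint torques, N m; "ee_pos": TCP position; "orientation": TCP orientation; "ft_force": force on the tool from outside, world axes, zero at the start; "moment": the same for the moment, N m; "width": finger opening in mm; "grasp_force": force on a finger pad.
Only numpy, scipy, OpenCV 4.12 (cv2) and the standard library are available. Lean on these libraries where they do the work, as an engineer would, in place of code of your own. Each camera call takes 0.05 s, during which the arm holds its last target. There are 200 camera calls.

TASK

Check the joint between the two dark boards in the jig: take the red-handled seam gauge from its wooden holder, lower its tip into the seam between the blue dots and run it slowly (about 3 cm/s) down in the seam to the green dots, then stand the gauge back in its holder. Then free the panel for a colleague: pull the spring-loaded clamp by its orange handle, away from the boards, until its black pointer lines up with the red mark, and keep it there - it springs back if let go, so finish while still holding it at the mark. Leave everything else on the table where it is.

Things in the scene. Friction and masses are not known exactly. Their poses are not given: they have to be found in the camera images.
- jig: Fixed base plate, 200 (x) by 380 (y) by 12 mm; origin on the table, 10 mm to +y of the plate's centre. Two dark boards on it, top 32 mm above the table, cover x -85..85, y -20..170 mm. The seam between them runs along the jig's y at x = 0: a groove 12 mm wide, 12 mm deep (white floor 20 mm above the table). The spring clamp is on the -y half; its white scale is at x = 70 mm.
- seam_start (a point): Point on the seam's centre line level with the boards' top (32 mm above the table), between the two blue dots: where the gauge run begins, 20 mm from the boards' +y end. White bands 5 mm wide line the seam on both boards
- seam_end (a point): Same, between the two green dots, 115 mm from the start towards the clamp (jig -y): where the run ends. The clamp's jaw nose begins 30 mm beyond it.
- gauge: Loose seam gauge, about 90 g, upright in the holder. Origin on its axis at the underside of its black collar (36 mm across, 6 mm thick), z up. Above the collar a red square handle 24 x 24 mm (sides along its x, y), from 6 to 66 mm above the origin; below, a 10 mm steel shaft narrowing to a 6 mm round tip that ends 60 mm under the origin
- gauge_tip (a point): The gauge's lowest point, 60 mm below the gauge's origin on its axis
- holder: Fixed wooden block 60 x 60 x 70 mm, origin at the centre of its underside on the table; in its top an upright round hole, 23 mm wide, 66 mm deep. The gauge's shaft hangs in the hole, its collar rests on the block's top, 70 mm above the table. Holder and jar swap places from start to start
- clamp: Yellow slide with an upright orange handle plate: 50 mm wide (jig x), 16 mm thick (jig y, the pull direction), free from 38 to 90 mm above the table. Origin under the handle, 14 mm above the table; axes as the jig's. Slides only along jig y, up to 90 mm to -y (away from the boards); a spring pulls back: 4.5 N at rest, 1.5 N more per 10 mm. Its steel nose (top 38 mm up) overlaps the boards
- clamp_grip (a point): Middle of the orange handle plate at a good height to grip it, 70 mm above the table
- pointer (a point): Tip part of the thin black pointer (4 mm) that sticks out from the clamp to its +x side over the white scale, at the same jig y as the handle's middle; 26 mm above the table
- mark: Red mark, a bar 38 mm (jig x) by 4 mm (jig y), 6 mm high, fixed on the white scale; origin at its centre, underside, axes those of the jig. It stands 35 to 70 mm from the pointer's rest place, to jig -y
- jar: Jar with white cap, 72 mm across, 90 mm tall, loose; leave alone; origin at the underside
- bucket: Dark grey bucket with a white lid, 180 mm across, 161 mm tall; leave alone; origin at its foot, on the side towards the robot
- bottle: Bottle with red label, 64 mm across, 170 mm tall; leave alone; origin at the underside
- glove_box: Green box of gloves 110 x 200 x 65 mm; leave alone; origin under the middle of its long edge nearest the robot
- trowel: Steel trowel with wooden handle, 110 x 240 x 56 mm; leave alone; origin under the middle of its long edge nearest the robot
- putty_knife: Putty knife with black handle, 210 mm long, 75 mm wide, 22 mm high, lying flat; leave alone; origin at the underside under the middle of its length
Not all that is in view belongs to the job. What is shaped like the holder but turquoise is not meant.

How it is judged (in metres and radians):
On the way, in this order (a step that is already met when the one before it is completed fails the run):
1. gauge tip down in the seam between the blue dots (within 12 mm along the seam) (x of gauge_tip in the frame of jig between -0.008 and 0.008 m and z of gauge_tip in the frame of jig between 0.015 and 0.028 m and y of gauge_tip in the frame of jig between 0.138 and 0.162 m), for 0.1 s.
2. gauge tip down in the seam, a quarter of the way (x of gauge_tip in the frame of jig between -0.008 and 0.008 m and z of gauge_tip in the frame of jig between 0.015 and 0.028 m and y of gauge_tip in the frame of jig between 0.109 and 0.129 m), for 0.1 s.
3. gauge tip down in the seam, half way (x of gauge_tip in the frame of jig between -0.008 and 0.008 m and z of gauge_tip in the frame of jig between 0.015 and 0.028 m and y of gauge_tip in the frame of jig between 0.0825 and 0.1025 m), for 0.1 s.
4. gauge tip down in the seam, three quarters of the way (x of gauge_tip in the frame of jig between -0.008 and 0.008 m and z of gauge_tip in the frame of jig between 0.015 and 0.028 m and y of gauge_tip in the frame of jig between 0.055 and 0.075 m), for 0.1 s.
5. gauge tip down in the seam between the green dots (within 12 mm along the seam) (x of gauge_tip in the frame of jig between -0.008 and 0.008 m and z of gauge_tip in the frame of jig between 0.015 and 0.028 m and y of gauge_tip in the frame of jig between 0.023 and 0.047 m), for 0.1 s.
6. gauge back in its holder, standing on its collar and let go (z of gauge in the frame of holder between 0.065 and 0.075 m and horizontal distance between gauge and holder below 0.01 m and angle between gauge's own z axis and vertical below 0.1 rad and contact force between the fingers and gauge below 0.05 N), for 0.2 s.
7. clamp pulled to the mark and held there by the gripper (y of pointer in the frame of mark between -0.005 and 0.005 m and contact force between the fingers and clamp above 3 N and linear speed of clamp below 0.01 m/s), for 0.5 s.
At the end, for the whole second after the job is handed in: Fingers hold the clamp (over 3 N) still (under 1 cm/s) with its pointer within 5 mm of the mark along the pull; the gauge stands at rest in its holder, untouched by the fingers: collar within 5 mm of the block top, axis within 10 mm of the block centre, tilt under 0.10 rad (all of step 6 and all of step 7 and linear speed of gauge below 0.02 m/s); the arm keeps its last pose, push and grip.
It fails at once if gauge run along the seam faster than 7 cm/s (between the dots, tip down in the seam) (x of gauge_tip in the frame of jig between -0.008 and 0.008 m and z of gauge_tip in the frame of jig between 0.015 and 0.028 m and y of gauge_tip in the frame of jig between 0.0525 and 0.1325 m and linear speed of gauge above 0.07 m/s).
It fails at once if another thing on the table pushed more than 3 cm (distance of any of jar, bucket, bottle, glove_box, trowel, putty_knife from where it was at the start of the episode above 0.03 m).
It also fails if it takes over 67 s, if anything falls off the work surface, if the arm or the gripper's body presses on something with over 40 N, if the wrist force passes 120 N, or if a joint passes its speed limit or range.

## Working session

There is one attempt and no reset: what is moved stays moved. The work goes in short steps, Python scripts to look and compute and a shell command to move; the robot and the scene stay as the last step left them, time stands still between calls to the robot, and variables do not carry over. Pictures are saved under pics/ and viewed, at most 10 in all, crops included, and the job is handed in when it is done.

```bash
mkdir -p pics
cat > h.py <<'E'
import numpy as np, cv2
from workcell import status, optics, ctrl
def img(n):
    d=optics.get_image(n); return d
def RT(d): return cv2.Rodrigues(np.array(d["rvec"],float))[0], np.array(d["tvec"],float).ravel()
def ray(d,u,v):
    x=(u-d["cx"])/d["fx"]; y=(v-d["cy"])/d["fy"]
    rd=np.hypot(x,y); r=rd
    for _ in range(50): r=rd/(1+d["k1"]*r*r)
    s=r/rd if rd>0 else 1
    R,t=RT(d); return -R.T@t, R.T@np.array([x*s,y*s,1])
def onz(d,u,v,z):
    c,r=ray(d,u,v); return c+r*(z-c[2])/r[2]
def proj(d,p):
    R,t=RT(d); q=R@np.array(p,float)+t; x,y=q[0]/q[2],q[1]/q[2]; s=1+d["k1"]*(x*x+y*y)
    return np.array([d["fx"]*x*s+d["cx"],d["fy"]*y*s+d["cy"]])
def save(d,f,crop=None,k=1):
    a=d["frame"][:,:,::-1]
    if crop: a=a[crop[1]:crop[3],crop[0]:crop[2]]
    cv2.imwrite(f,cv2.resize(a,None,fx=k,fy=k,interpolation=cv2.INTER_CUBIC))
E
python3 - <<'E'
from h import *
for n in("side","top"):
    d=img(n); save(d,f"pics/{n}0.png"); np.save(f"{n}0.npy",d,allow_pickle=True)
    print(n,d["fx"],d["cx"],d["cy"],d["k1"],ray(d,280,210))
print(status.get_obs())
E
```

```text
side 430.5666007936186 279.6069592051931 210.36438196650542 -0.10433747034893116 (array([-121.51797161,  709.78100088,  724.47901551]), array([ 0.59217501, -0.57482727, -0.56471579]))
top 482.73319161015286 283.79791591532444 207.553143778915 -0.12994090976699865 (array([ 388.10323556,   24.17552851, 1631.13117651]), array([ 0.08535691,  0.02064703, -0.99618045]))
{'t': 0.1, 'qpos': array([-1.24697767e+00,  4.23787671e-01,  1.63061308e+00,  7.85626715e-06,
        1.08860598e+00, -1.90119159e-02]), 'qvel': array([ 0.00217428, -0.00112927, -0.00336865, -0.00022242, -0.00069232,
        0.00092352]), 'joint_torque': array([ 7.60914354e-04, -5.45616210e+01, -2.74324125e+01,  6.46021287e-02,
        1.88034220e-02, -5.56887153e-05]), 'ee_pos': array([ 209.96173375, -588.16423254,  240.96509484]), 'orientation': array([-3.09417325e+00, -5.35639416e-01,  3.26265519e-04]), 'ft_force': array([-0.46986199, -0.46146722,  0.22935839]), 'moment': array([-0.04452941,  0.04250783,  0.01630718]), 'grasp_force': 0.0, 'width': 87.78320883502079}
```

View pics/top0.png

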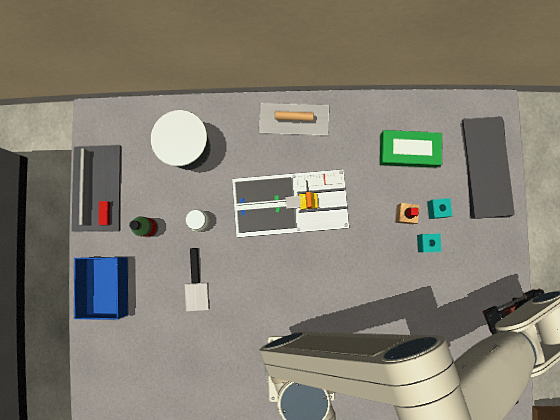

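View pics/side0.png

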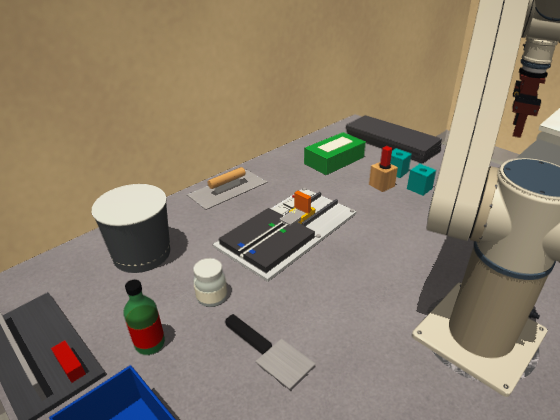

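The top view shows the orange-wood holder at (408,213) with the red gauge handle in it at (413,211). Things that could be mistaken for it: turquoise blocks at (440,208) and (429,243), and a red block at (104,212). The side view shows the same gauge at (386,157) in the wood block at (383,177), so that is my choice. The jig is at about (290,203) in the top view, with blue dots at its left end (+y) and the clamp on the right.

```bash
cat >> h.py <<'E'
def blobs(d,lo,hi,roi,amin=4):
    h=cv2.cvtColor(d["frame"],cv2.COLOR_RGB2HSV); m=cv2.inRange(h,np.array(lo),np.array(hi))
    z=np.zeros_like(m); z[roi[1]:roi[3],roi[0]:roi[2]]=1; m=m*z
    n,_,s,c=cv2.connectedComponentsWithStats(m)
    return [(c[i].round(2),s[i][:5].tolist()) for i in range(1,n) if s[i][4]>=amin]
E
python3 - <<'E'
from h import *
T=np.load("top0.npy",allow_pickle=True).item(); S=np.load("side0.npy",allow_pickle=True).item()
save(T,"pics/c1.png",(225,160,465,260),3.3)
a=T["frame"][160:260,225:465,::-1]; b=S["frame"][130:280,205:445,::-1]
cv2.imwrite("pics/c1.png",np.vstack([cv2.resize(x,None,fx=2.4 if 1 else 1,fy=2.4,interpolation=cv2.INTER_CUBIC) for x in(a,b)]))
J=(230,165,355,240); JS=(205,180,360,280)
C={"blue":((105,90,40),(130,255,255)),"green":((45,100,40),(80,255,255)),"red":((0,150,90),(6,255,255)),"orange":((7,150,100),(18,255,255))}
for k,(l,h) in C.items():
    print(k,"T",blobs(T,l,h,J,2)); print(k,"S",blobs(S,l,h,JS,2))
G=(390,195,460,260);GS=(360,140,445,200)
for k in("red","orange"): print(k,"T",blobs(T,*C[k],G,2),"S",blobs(S,*C[k],GS,2))
# collar/plate corners
h=cv2.cvtColor(T["frame"],cv2.COLOR_RGB2HSV)
E
```

```text
blue T [(array([302., 193.]), [301, 193, 3, 1, 3]), (array([314.5, 192. ]), [314, 192, 2, 1, 2]), (array([241.5, 200. ]), [240, 198, 4, 5, 20]), (array([242.5, 212. ]), [241, 210, 4, 5, 20])]
blue S [(array([240.48, 244.35]), [237, 242, 8, 5, 23]), (array([252.08, 251.33]), [249, 249, 7, 5, 24])]
green T [(array([276.24, 197.18]), [275, 195, 4, 5, 17]), (array([277.24, 209.18]), [276, 207, 4, 5, 17])]
green S [(array([271.22, 224.39]), [268, 223, 7, 4, 18]), (array([282.58, 230.42]), [280, 229, 6, 4, 19])]
red T [(array([324., 177.]), [324, 174, 1, 7, 7])]
red S [(array([293. , 195.5]), [293, 195, 1, 2, 2])]
orange T [(array([308.54, 199.06]), [306, 192, 6, 16, 79])]
orange S [(array([215.33, 182.3 ]), [209, 180, 18, 8, 81]), (array([302.29, 201.57]), [294, 191, 17, 22, 291])]
red T [(array([413.92, 210.94]), [410, 208, 8, 7, 50]), (array([408.29, 213.43]), [408, 211, 2, 5, 7])] S [(array([385.75, 155.37]), [380, 146, 12, 20, 175])]
orange T [(array([418. , 209.5]), [418, 208, 1, 4, 4])] S [(array([381.03, 174.46]), [370, 164, 27, 25, 300]), (array([389.5, 177. ]), [389, 177, 2, 1, 2]), (array([382.5, 181.5]), [382, 181, 2, 2, 2])]
```

View pics/c1.png

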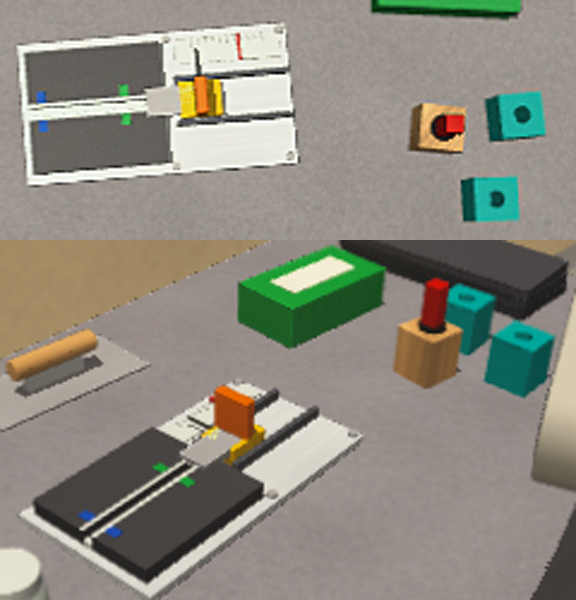

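Run:
```python
from h import *
T=np.load("top0.npy",allow_pickle=True).item(); S=np.load("side0.npy",allow_pickle=True).item()
P=lambda d,u,v,z: onz(d,u+0.,v+0.,z)[:2].round(1)
for n,d,b1,b2,g1,g2 in(("T",T,(241.5,200),(242.5,212),(276.24,197.18),(277.24,209.18)),("S",S,(240.48,244.35),(252.08,251.33),(271.22,224.39),(282.58,230.42))):
    s=(P(d,*b1,32)+P(d,*b2,32))/2; e=(P(d,*g1,32)+P(d,*g2,32))/2
    print(n,"start",s,"end",e,"len",np.linalg.norm(s-e),"ang",np.degrees(np.arctan2(*(s-e)[::-1])))
def tri(a,b):
    c1,r1=ray(T,*a);c2,r2=ray(S,*b); M=np.array([r1,-r2]).T; k=np.linalg.lstsq(M,c2-c1,rcond=None)[0]
    p,q=c1+r1*k[0],c2+r2*k[1]; return ((p+q)/2).round(1),np.linalg.norm(p-q).round(1)
print("gauge T",P(T,413.92,210.94,136),"S",P(S,385.75,155.37,106),tri((413.92,210.94),(385.75,148)))
print("mark T",P(T,324,177,20),P(T,324,177,26),"S",P(S,293,195.5,26))
print("orange T",P(T,308.54,199.06,88),"S",P(S,302.29,201.57,68))
# holder top face outline by HSV in top view
h=cv2.cvtColor(T["frame"],cv2.COLOR_RGB2HSV)
m=cv2.inRange(h,np.array((5,60,60)),np.array((25,200,255))); z=m*0; z[200:228,393:425]=1; m*=z
c=max(cv2.findContours(m,0,2)[0],key=cv2.contourArea); r=cv2.minAreaRect(c); print("holder rect",r,[P(T,*p,70) for p in cv2.boxPoints(r)],P(T,*r[0],70))
# turquoise
m=cv2.inRange(h,np.array((80,100,60)),np.array((100,255,255)));
for c in cv2.findContours(m,0,2)[0]:
    if cv2.contourArea(c)>60: r=cv2.minAreaRect(c); print("turq",r,P(T,*r[0],70))
# gauge handle angle
m=cv2.inRange(h,np.array((0,150,120)),np.array((6,255,255)));z=m*0; z[200:228,393:425]=1
print("handle",[cv2.minAreaRect(c) for c in cv2.findContours(m*z,0,2)[0]])
print(T["frame"][205:218,404:421,0])
```

```text
T start [541.15 183.85] end [548.2  67.7] len 116.36376154112587 ang 93.47344196027906
S start [544.3  183.85] end [551.55  68.85] len 115.22830598425024 ang 93.60735116964678
gauge T [ 504.5 -363.3] S [ 508.7 -367. ] (array([ 506.8, -362.5,  133.8]), np.float64(5.0))
mark T [634.7 -92.9] [633.8 -92.4] S [638.5 -83.2]
orange T [553.7 -36.2] S [552.6 -31.2]
holder rect ((407.0, 213.0), (20.0, 22.0), 90.0) [array([ 536.9, -322.3]), array([ 535.4, -395.1]), array([ 469.9, -392.2]), array([ 471.6, -319.7])] [ 503.4 -357.2]
turq ((428.5, 242.5), (17.0, 23.0), 90.0) [ 405.6 -424.4]
turq ((439.37628173828125, 207.76239013671875), (18.70669937133789, 23.084861755371094), 84.2894058227539) [ 518.3 -465.8]
handle [((414.0, 211.0), (6.0, 6.0), 90.0)]
[[236 230 228 231 233 228 209 204 200 220 233 217 213 218 239 162 154]
 [230 227 232 234 236 223 215 204 218 235 222 217 217 239 217 165 153]
 [227 234 243 253 196 121 154 156 173 160 154 146 170 155 224 168 155]
 [234 248 170  61  20  30 100 212 223 208 203 200 197 199 182 174 154]
 [245 174  59  32  80  85  57 215 228 221 217 219 214 225 186 148 154]
 [212  88  35  86  89  86  57 213 225 220 217 213 212 223 183 141 155]
 [146  16  46  87  90  87  53 215 227 220 217 214 214 227 183 152 159]
 [129   2  47  86  91  86  58 217 228 221 220 216 216 228 130 152 156]
 [118   5  50  86  91  87  59 223 232 224 225 223 224 233 131 156 154]
 [128  22  45  88  90  90  64 236 245 241 237 234 232 240 148 151 155]
 [142  44  41  84  93  91  80  52  45  36  62  63  58 108 199 145 157]
 [242 141  19  53  54  58  60  55  48  21  80 250 113 254 193 147 160]
 [233 239 119  27  12  14  10   3  28  60 242 240 246 234 197 156 157]]
```

```bash
cat >> h.py <<'E'
from scipy.spatial.transform import Rotation as Ro
def go(p,yaw):  # tool shift/turn to reach world p, tool y at yaw (deg), pointing down
    o=status.get_obs(); R=Ro.from_rotvec(o["orientation"])
    a=np.radians(yaw); y=np.array([np.cos(a),np.sin(a),0]); z=np.array([0,0,-1.]); x=np.cross(y,z)
    print("shift",R.inv().apply(np.array(p)-o["ee_pos"]).round(1),"turn",(R.inv()*Ro.from_matrix(np.array([x,y,z]).T)).as_rotvec().round(4),"t",o["t"],"at",o["ee_pos"].round(1),"yaw",np.degrees(np.arctan2(R.as_matrix()[1,1],R.as_matrix()[0,1])).round(2),"axes x",R.as_matrix()[:,0].round(3),"w",o["width"],o["grasp_force"],o["ft_force"].round(1))
E
python3 -c "
from h import *
go((506,-364,190),3.55)"
```

```text
shift [ 354.2 -111.5   51.1] turn [-1.2000e-03 -9.0000e-04 -1.2899e+00] t 0.1 at [ 210.  -588.2  241. ] yaw -70.36 axes x [0.942 0.336 0.   ] w 87.78320883502079 0.0 [-0.5 -0.5  0.2]
```

```bash
python3 -m inch '[[[35,-11,0,0,0,-0.13,100],[75,-24,5,0,0,-0.27,100],[115,-36,10,0,0,-0.41,100],[155,-49,20,0,0,-0.55,100],[195,-61,30,0,0,-0.69,100],[235,-74,40,0,0,-0.83,100],[275,-87,45,0,0,-0.97,100],[315,-99,50,0,0,-1.11,100],[345,-108,51,0,0,-1.25,100],[354,-111,51,0,0,-1.29,100],[354,-111,51,0,0,-1.29,100],[354,-111,51,0,0,-1.29,100],[354,-111,51,0,0,-1.29,100]]]'
python3 - <<'E'
from h import *
go((506,-364,110),3.55)
T=img("top");S=img("side")
a=T["frame"][180:250,370:470,::-1]; b=S["frame"][90:200,320:450,::-1]
f=lambda x:cv2.resize(x,(400,int(400*x.shape[0]/x.shape[1])),interpolation=cv2.INTER_CUBIC)
a,b=f(a),f(b); H=max(a.shape[0],b.shape[0]); p=lambda x:np.vstack([x,np.zeros((H-x.shape[0],400,3),np.uint8)])
cv2.imwrite("pics/g1.png",np.hstack([p(a),p(b)]))
E
```

```text
t: 1.4
ee_pos: [505.1, -366.0, 190.7]
orientation: [-2.155, -2.286, 0.0]
ft_force: [-0.0, -0.8, -0.5]
width: 87.6
grasp_force: 0.0
shift [ 2.   1.1 80.7] turn [-0.0003  0.0001 -0.003 ] t 1.4 at [ 505.1 -366.   190.7] yaw 3.38 axes x [-0.059  0.998 -0.   ] w 87.63084876616279 0.0 [-0.  -0.8 -0.5]
```

View pics/g1.png

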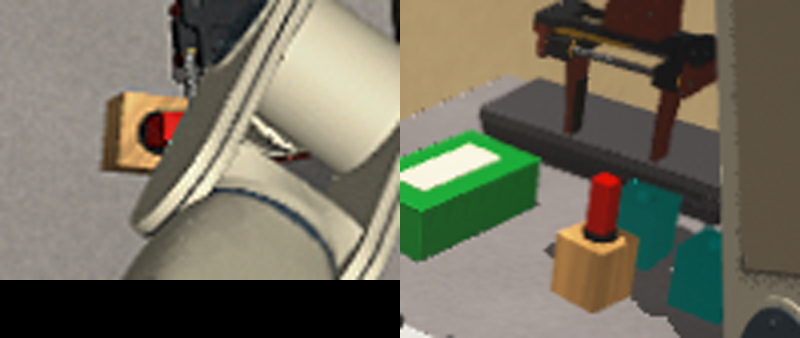

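The side crop shows the open fingertips at about (571,130) and (658,158), just above the red handle top at (604,178). They appear to straddle it. I'll check the offset numerically.

Run:
```python
from h import *
S=np.load("side0.npy",allow_pickle=True).item()
k=130/400
m=lambda x,y:(320+(x-400)*k,90+y*k)
a=onz(S,*m(571,130),172);b=onz(S,*m(658,158),172);print(a,b,(a+b)/2)
print(proj(S,(505.1,-366,172)), proj(S,(505.1+43,-366+2.6,172)), m(571,130),m(658,158))
for x,y in((505,-366),(506,-364),(505,-360)):
  print(proj(S,(x,y,106)))
```

```text
[ 552.9714984  -362.26469613  172.        ] [ 455.03885956 -368.81706907  172.        ] [ 504.00517898 -365.5408826   172.        ]
[389.23355208 136.54898228] [377.08257832 132.60908828] (375.575, 132.25) (403.85, 141.35)
[386.56743643 155.85741638]
[385.94137551 155.9583935 ]
[385.49045234 156.47610222]
```

```bash
python3 -m inch '[[[2,1,20,0,0,0,100],[2,1,45,0,0,0,100],[2,1,65,0,0,0,100],[2,1,80,0,0,0,100],[2,1,80,0,0,0,100],[2,1,80,0,0,0,100],[2,1,80,0,0,0,0],[2,1,80,0,0,0,0],[2,1,80,0,0,0,0],[2,1,80,0,0,0,0],[2,1,80,0,0,0,0],[2,1,80,0,0,0,0],[2,1,80,0,0,0,0],[2,1,80,0,0,0,0],[2,1,80,0,0,0,0]]]'; python3 -c "
from h import *
go((543,184,170),3.55)"
```

```text
t: 3.0
ee_pos: [507.0, -363.0, 110.6]
orientation: [-2.151, -2.289, -0.0]
ft_force: [0.6, 0.7, -1.2]
width: 24.0
grasp_force: 29.5
shift [543.7  69.8 -59.3] turn [-0.0001 -0.0001  0.    ] t 3.0 at [ 507.  -363.   110.6] yaw 3.55 axes x [-0.062  0.998  0.   ] w 24.001327833227027 29.503365755081177 [ 0.6  0.7 -1.2]
```

```bash
python3 -m inch '[[[0,0,-15,0,0,0,0],[0,0,-40,0,0,0,0],[0,0,-70,0,0,0,0],[0,0,-90,0,0,0,0],[25,3,-100,0,0,0,0],[65,8,-100,0,0,0,0],[110,14,-100,0,0,0,0],[155,20,-100,0,0,0,0],[200,26,-100,0,0,0,0],[245,32,-100,0,0,0,0],[290,37,-100,0,0,0,0],[335,43,-100,0,0,0,0],[380,49,-100,0,0,0,0],[425,55,-100,0,0,0,0],[470,61,-95,0,0,0,0],[510,66,-80,0,0,0,0],[532,69,-65,0,0,0,0],[542,70,-50,0,0,0,0],[544,70,-45,0,0,0,0],[544,70,-45,0,0,0,0]]]'
python3 - <<'E'
from h import *
go((543,184,130),3.55)
T=img("top");S=img("side")
np.save("S1.npy",S,allow_pickle=True)
f=lambda x:cv2.resize(x,(400,int(400*x.shape[0]/x.shape[1])),interpolation=cv2.INTER_CUBIC)
a,b=f(T["frame"][160:260,210:330,::-1]),f(S["frame"][180:280,200:300,::-1]); H=max(a.shape[0],b.shape[0]); p=lambda x:np.vstack([x,np.zeros((H-x.shape[0],400,3),np.uint8)])
cv2.imwrite("pics/s1.png",np.hstack([p(a),p(b)]))
E
```

```text
t: 5.0
ee_pos: [542.6, 183.5, 155.0]
orientation: [-2.151, -2.289, 0.003]
ft_force: [0.5, -0.2, -1.0]
width: 24.5
grasp_force: 29.5
shift [ 0.5  0.5 25. ] turn [-0.0019  0.0007 -0.    ] t 5.0 at [542.6 183.5 155. ] yaw 3.55 axes x [-0.062  0.998 -0.001] w 24.462234441457678 29.50632244348526 [ 0.5 -0.2 -1. ]
```

View pics/s1.png

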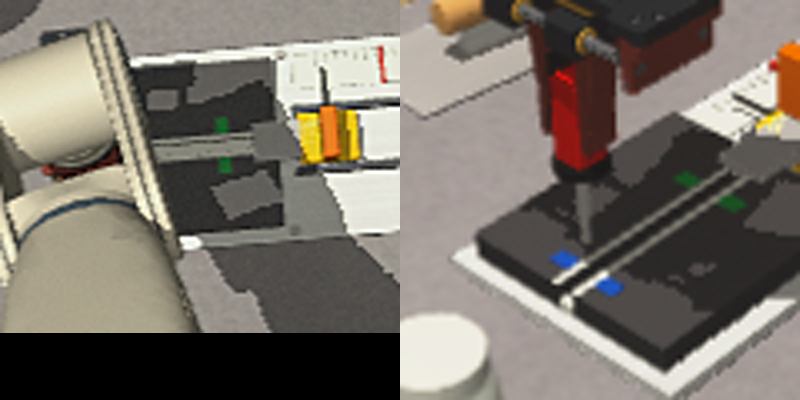

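The side crop shows the gauge held upright with its tip at about (587,242), just above the blue dots at (566,259) and (609,286). The top view is blocked by the arm.

Run:
```python
from h import *
S=np.load("S1.npy",allow_pickle=True).item()
print("tip exp",proj(S,(542.6,183.5,54.4)),"collar exp",proj(S,(542.6,183.5,117)))
print("blue mid exp for (543,184)",proj(S,(543,184,32)),"obs",(246.28,247.84))
f=lambda x,k:cv2.resize(x,None,fx=k,fy=k,interpolation=cv2.INTER_CUBIC)
cv2.imwrite("pics/s2.png",f(S["frame"][215:265,225:285,::-1],10))
g=S["frame"][225:248,238:258].mean(2).astype(int); print(g)
```

```text
tip exp [246.28211747 241.09659179] collar exp [244.92106341 220.77559611]
blue mid exp for (543,184) [246.4977075  248.05591136] obs (246.28, 247.84)
[[149  98  46  32  32  32  40  43  41  42  35  39  46  41  39  40  40  68
   71  74]
 [ 50  40  39  40  40  49  88  97  92  69  49  47  72  51  46  41  39  40
   40  67]
 [ 39  40  40  40  40  44  88  98  94  73  74  75  75  75  75  50  45  40
   40  40]
 [ 40  40  40  40  40  43  87  98  93  82  76  75  75  75  75  75  71  44
   39  39]
 [ 40  40  40  40  40  46  85  97  94  87  76  75  75  75  74  71  45  39
   39  40]
 [ 40  41  40  40  40  67  87  97  94  85  76  75  75  71  71  44  40  40
   40  40]
 [ 40  46  41  40  39  40  83  97  96  86  76  75  76  46  40  40  40  40
   40  39]
 [ 40  67  51  47  41  40  82  96  96  86  74  71  70  45  40  39  40  40
   40  40]
 [ 40  40  67  70  45  46  81  96  96  85  63  44  40  40  40  40  39  40
   40  40]
 [ 47  41  40  41  40  67  65  92  96  69  44  40  41  41  40  41  40  40
   40  40]
 [ 75  52  48  41  41  40  66  92  97  60  42  41  40  40  41  40  39  40
   40  40]
 [ 75  75  75 
[... 306 characters left out ...]
  79 107
  106  71]
 [ 75  75  75  75  76  76  53  64  88  72  45  41  40  46  78 109 109  74
   39  35]
 [ 75  75  77  75  75  75  75  53  47  41  40  46  57  80 106  90  69  39
   34  34]
 [ 75  79  88  81  77  76  75  75  47  41  47  79 109 108  74  40  34  34
   37  47]
 [ 84  93 102  92  89  83  78  75  53  58  80 106  90  56  37  34  34  41
   62  93]
 [ 98 102 102 102 103  99  85  94  86 108 108  73  40  34  34  37  47  76
  111 110]
 [ 78  97 101 103 103 120 131 174 134  93  55  37  34  34  41  63  93 108
  107  75]
 [ 75  76  92  99 116 182 223 222 158  61  34  34  37  47  76 111 110  76
   45  41]
 [ 76  75  95 130 170 220 171  80  39  35  34  60 110 134 113 110  80  52
   48  42]]
```

View pics/s2.png

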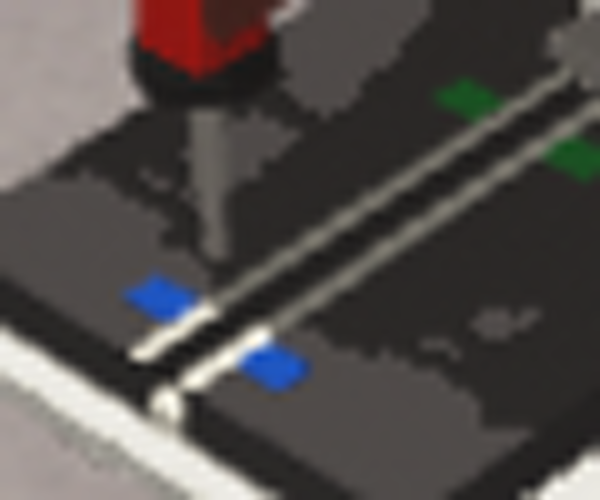

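```bash
python3 -m inch '[[[0.5,0.5,5,0,0,0,0],[0.5,0.5,10,0,0,0,0],[0.5,0.5,15,0,0,0,0],[0.5,0.5,19,0,0,0,0],[0.5,0.5,22,0,0,0,0],[0.5,0.5,24,0,0,0,0],[0.5,0.5,25,0,0,0,0],[0.5,0.5,26,0,0,0,0],[0.5,0.5,26,0,0,0,0]]]'; python3 -c "
from h import *
go((543,184,125),3.55)"
```

```text
t: 6.0
ee_pos: [543.7, 184.8, 129.6]
orientation: [-2.151, -2.289, 0.0]
ft_force: [-0.4, 0.0, -1.3]
width: 24.5
grasp_force: 29.5
shift [-0.8 -0.7  4.6] turn [-0.      0.      0.0001] t 6.0 at [543.7 184.8 129.6] yaw 3.56 axes x [-0.062  0.998 -0.   ] w 24.453088654935218 29.506286680698395 [-0.4  0.  -1.3]
```

```bash
python3 -m inch '[[[0,0,2,0,0,0,0],[0,0,4,0,0,0,0],[0,-0.5,5.5,0,0,0,0],[0,-0.5,6,0,0,0,0],[0,-0.5,6,0,0,0,0],[0,-0.5,6,0,0,0,0]]]'
python3 - <<'E'
from h import *
go((543,184,124),3.55)
S=img("side")
cv2.imwrite("pics/s3.png",cv2.resize(S["frame"][215:265,225:285,::-1],None,fx=10,fy=10,interpolation=cv2.INTER_CUBIC))
E
```

```text
t: 6.6
ee_pos: [543.2, 184.8, 123.7]
orientation: [2.151, 2.289, 0.0]
ft_force: [-0.4, 0.4, -0.1]
width: 24.1
grasp_force: 29.5
shift [-0.8 -0.3 -0.3] turn [0.     0.     0.0001] t 6.6 at [543.2 184.8 123.7] yaw 3.55 axes x [-0.062  0.998 -0.   ] w 24.1463841084473 29.506379663944244 [-0.4  0.4 -0.1]
```

View pics/s3.png

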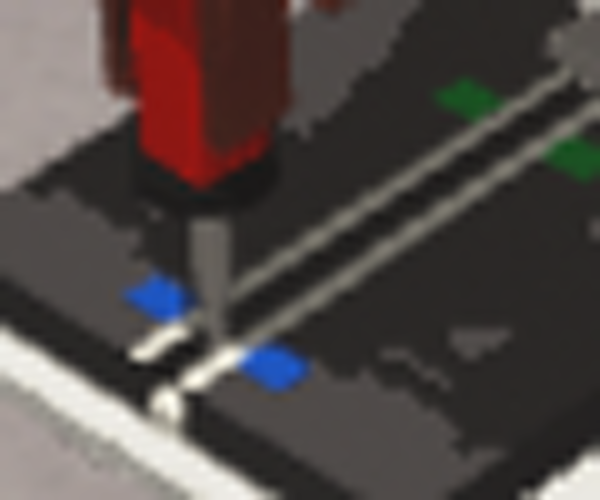

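The side crop shows the tip at about (215,345), down in the groove between the two blue dots. Next is the run at 3 cm/s.

```bash
python3 -m inch '[[[-3,0,0,0,0,0,0],[-6,0,0,0,0,0,0],[-9,0,0,0,0,0,0],[-12,0,0,0,0,0,0],[-15,0,0,0,0,0,0],[-18,0,0,0,0,0,0],[-21,0,0,0,0,0,0],[-24,0,0,0,0,0,0],[-27,0,0,0,0,0,0],[-30,0,0,0,0,0,0],[-33,0,0,0,0,0,0],[-36,0,0,0,0,0,0],[-39,0,0,0,0,0,0],[-42,0,0,0,0,0,0],[-45,0,0,0,0,0,0],[-48,0,0,0,0,0,0],[-51,0,0,0,0,0,0],[-54,0,0,0,0,0,0],[-57,0,0,0,0,0,0],[-58,0,0,0,0,0,0]]]'
```

```text
t: 8.65
ee_pos: [546.8, 126.6, 123.7]
orientation: [2.152, 2.289, -0.0]
ft_force: [-0.7, 0.1, -0.3]
width: 24.2
grasp_force: 29.5
```

No side force so far, so I'll continue.

```bash
python3 -m inch '[[[-3,0,0,0,0,0,0],[-6,0,0,0,0,0,0],[-9,0,0,0,0,0,0],[-12,0,0,0,0,0,0],[-15,0,0,0,0,0,0],[-18,0,0,0,0,0,0],[-21,0,0,0,0,0,0],[-24,0,0,0,0,0,0],[-27,0,0,0,0,0,0],[-30,0,0,0,0,0,0],[-33,0,0,0,0,0,0],[-36,0,0,0,0,0,0],[-39,0,0,0,0,0,0],[-42,0,0,0,0,0,0],[-45,0,0,0,0,0,0],[-48,0,0,0,0,0,0],[-51,0,0,0,0,0,0],[-54,0,0,0,0,0,0],[-57,0,0,0,0,0,0],[-58,0,0,0,0,0,0]]]'
python3 - <<'E'
from h import *
go((507,-363,210),3.55)
S=img("side")
cv2.imwrite("pics/s4.png",cv2.resize(S["frame"][200:250,250:310,::-1],None,fx=8,fy=8,interpolation=cv2.INTER_CUBIC))
E
```

```text
t: 10.65
ee_pos: [550.4, 68.7, 123.7]
orientation: [2.152, 2.289, -0.0]
ft_force: [0.2, -0.4, -0.6]
width: 24.4
grasp_force: 29.5
shift [-428.2  -70.   -86.3] turn [ 0.      0.     -0.0002] t 10.65 at [550.4  68.7 123.7] yaw 3.54 axes x [-0.062  0.998 -0.   ] w 24.37074925802379 29.506340324878693 [ 0.2 -0.4 -0.6]
```

View pics/s4.png

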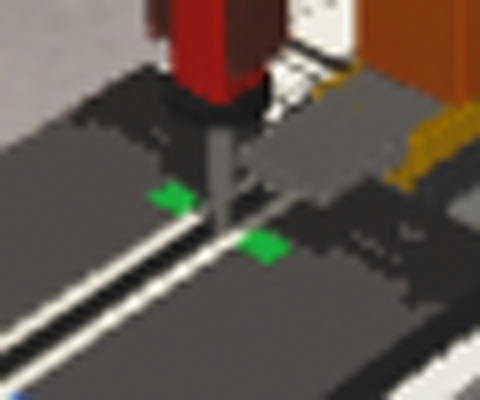

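The tip sits between the green dots at about (220,230). Now I'll lift and return to the holder.

```bash
python3 -m inch '[[[0,0,-10,0,0,0,0],[0,0,-30,0,0,0,0],[0,0,-60,0,0,0,0],[0,0,-85,0,0,0,0],[-20,-3,-90,0,0,0,0],[-60,-10,-90,0,0,0,0],[-105,-17,-90,0,0,0,0],[-150,-24,-90,0,0,0,0],[-195,-32,-90,0,0,0,0],[-240,-39,-90,0,0,0,0],[-285,-47,-90,0,0,0,0],[-330,-54,-90,0,0,0,0],[-370,-61,-90,0,0,0,0],[-400,-65,-90,0,0,0,0],[-420,-69,-90,0,0,0,0],[-428,-70,-88,0,0,0,0],[-428,-70,-82,0,0,0,0],[-428,-70,-75,0,0,0,0],[-428,-70,-75,0,0,0,0],[-428,-70,-75,0,0,0,0]]]'
python3 - <<'E'
from h import *
go((507,-363,111),3.55)
S=img("side")
d=S
print("tip exp",proj(d,(507,-363,98)),"hole",proj(d,(507,-363,70)))
cv2.imwrite("pics/s5.png",cv2.resize(S["frame"][125:195,350:420,::-1],None,fx=7,fy=7,interpolation=cv2.INTER_CUBIC))
E
```

```text
t: 12.7
ee_pos: [507.1, -361.2, 198.2]
orientation: [-2.149, -2.29, 0.0]
ft_force: [-0.3, -0.0, -0.2]
width: 23.9
grasp_force: 29.5
shift [-1.8 -0.2 87.2] turn [-0.0009 -0.0009  0.0015] t 12.7 at [ 507.1 -361.2  198.2] yaw 3.64 axes x [-0.063  0.998  0.001] w 23.910492955611787 29.506332278251648 [-0.3 -0.  -0.2]
tip exp [385.17735454 158.22990613] hole [384.07874098 166.07595051]
```

View pics/s5.png

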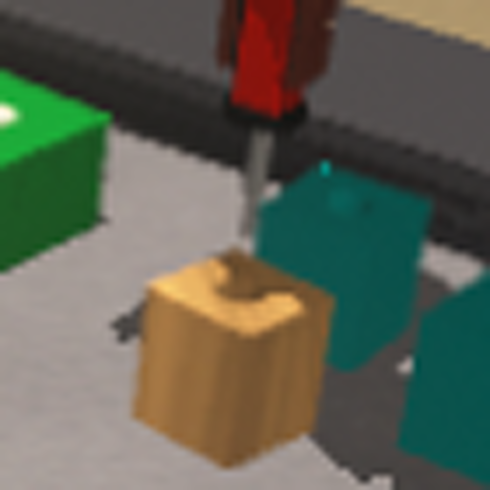

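The side crop shows the gauge tip at (248,232), right above the wooden hole at about (240,283), which matches the prediction. Lowering now.

```bash
python3 -m inch '[[[0,0,10,0,0,0,0],[0,0,22,0,0,0,0],[0,0,34,0,0,0,0],[0,0,46,0,0,0,0],[0,0,58,0,0,0,0],[0,0,70,0,0,0,0],[0,0,80,0,0,0,0],[0,0,84,0,0,0,0],[0,0,86,0,0,0,0],[0,0,87,0,0,0,0],[0,0,87,0,0,0,0],[0,0,87,0,0,0,0]]]'
```

```text
t: 13.95
ee_pos: [507.3, -362.7, 112.2]
orientation: [2.151, 2.289, 0.0]
ft_force: [0.5, -0.1, -0.7]
width: 24.4
grasp_force: 29.5
```

```bash
python3 -m inch '[[[0,0,1,0,0,0,0],[0,0,1.7,0,0,0,0],[0,0,1.7,0,0,0,0],[0,0,1.7,0,0,0,40],[0,0,1.7,0,0,0,60],[0,0,1.7,0,0,0,100],[0,0,1.7,0,0,0,100],[0,0,1.7,0,0,0,100],[0,0,1.7,0,0,0,100],[0,0,-10,0,0,0,100],[0,0,-40,0,0,0,100],[0,0,-75,0,0,0,100],[0,0,-100,0,0,0,100],[0,0,-100,0,0,0,100]]]'
python3 - <<'E'
from h import *
S=img("side");T=img("top")
L=((0,150,90),(6,255,255)); print(blobs(S,*L,(360,130,445,200)))
C=((7,150,100),(18,255,255)); print(blobs(S,*C,(280,180,340,225)),blobs(T,*C,(280,185,340,215)),blobs(T,*L,(300,165,355,190),2))
go((553.5,-36,210),93.55)
R=cv2.Rodrigues
f=lambda x:cv2.resize(x,(400,int(400*x.shape[0]/x.shape[1])),interpolation=cv2.INTER_CUBIC)
a,b=f(T["frame"][165:225,270:360,::-1]),f(S["frame"][130:200,350:420,::-1]); H=max(a.shape[0],b.shape[0]); p=lambda x:np.vstack([x,np.zeros((H-x.shape[0],400,3),np.uint8)])
cv2.imwrite("pics/s6.png",np.hstack([p(a),p(b)]))
# jig frame: origin, axes from start/end
for n,s,e in(("T",(541.15,183.85),(548.2,67.7)),("S",(544.3,183.85),(551.55,68.85)),("TCP",(543.2,184.3),(550.4,69.5))):
    s,e=np.array(s),np.array(e); y=(s-e)/np.linalg.norm(s-e); x=np.array([y[1],-y[0]]); o=s-150*y; print(n,"o",o,"y",y)
    for q,d,z in(("handleT",onz(T,308.54,199.06,89),0),("handleS",onz(S,302.29,201.57,66),0),("markT",onz(T,324,177,20),0)):
        print(q,(x@(d[:2]-o)).round(1),(y@(d[:2]-o)).round(1))
E
```

```text
t: 15.35
ee_pos: [509.0, -364.0, 216.6]
orientation: [2.146, 2.284, 0.001]
ft_force: [-0.7, 1.3, 0.0]
width: 88.1
grasp_force: 0.0
[(array([385.53, 155.35]), [380, 146, 12, 20, 172])]
[(array([302.32, 201.57]), [294, 191, 17, 22, 292])] [(array([308.59, 199.14]), [306, 192, 7, 16, 80])] [(array([324., 177.]), [324, 174, 1, 7, 7])]
shift [323.1  66.5   2.3] turn [ 2.0000e-04  1.6000e-03 -1.5707e+00] t 15.45 at [ 507.2 -362.6  212.5] yaw 3.55 axes x [-0.062  0.998 -0.001] w 87.49083963278594 0.0 [ 0.  -0.7  0. ]
T o [550.23788085  34.12555169] y [-0.06058587  0.99816299]
handleT -0.9 -70.4
handleS 0.3 -67.7
markT 76.6 -131.9
S o [553.73778519  34.14720039] y [-0.06291857  0.99801866]
handleT -4.6 -70.2
handleS -3.3 -67.6
markT 72.8 -131.9
TCP o [552.5892173   34.59414641] y [-0.06259478  0.99803902]
handleT -3.4 -70.7
handleS -2.2 -68.1
markT 74.0 -132.3
```

View pics/s6.png

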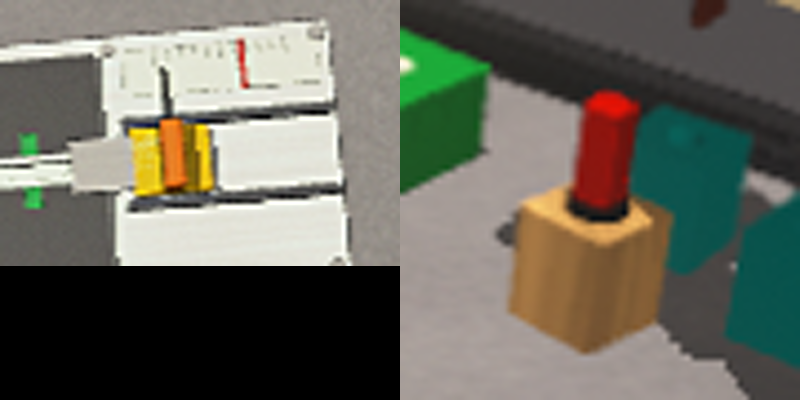

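The gauge stands back in its holder, upright and on its collar. In the top crop the orange handle is at (172,155), the pointer at (164,90) and the red mark at (241,62), so the pull is about 58 mm. Moving over the clamp.

```bash
python3 -m inch '[[[15,3,0,0,0,0.08,100],[50,10,0,0,0,0.22,100],[90,19,0,0,0,0.36,100],[130,27,0,0,0,0.5,100],[170,36,0,0,0,0.64,100],[210,44,0,0,0,0.78,100],[250,52,0,0,0,0.92,100],[285,60,0,0,0,1.06,100],[310,65,0,0,0,1.2,100],[320,67,5,0,0,1.34,100],[323,68,20,0,0,1.48,100],[323,68,40,0,0,1.57,100],[323,68,55,0,0,1.57,100],[323,68,62,0,0,1.57,100],[323,68,62,0,0,1.57,100],[323,68,62,0,0,1.57,100]]]'
python3 - <<'E'
from h import *
go((555.5,-36,70),-86.45)
S=img("side");T=img("top")
f=lambda x:cv2.resize(x,(400,int(400*x.shape[0]/x.shape[1])),interpolation=cv2.INTER_CUBIC)
a,b=f(T["frame"][160:230,270:360,::-1]),f(S["frame"][150:230,250:340,::-1]); H=max(a.shape[0],b.shape[0]); p=lambda x:np.vstack([x,np.zeros((H-x.shape[0],400,3),np.uint8)])
cv2.imwrite("pics/s7.png",np.hstack([p(a),p(b)]))
E
```

```text
t: 17.05
ee_pos: [554.8, -36.0, 149.5]
orientation: [-3.14, -0.099, 0.001]
ft_force: [-0.1, 0.1, 0.1]
width: 87.9
grasp_force: 0.0
shift [ 0.7  0.1 79.5] turn [-0.0001  0.0006  0.0009] t 17.05 at [554.8 -36.  149.5] yaw -86.4 axes x [ 0.998  0.063 -0.001] w 87.89194529731336 0.0 [-0.1  0.1  0.1]
```

View pics/s7.png

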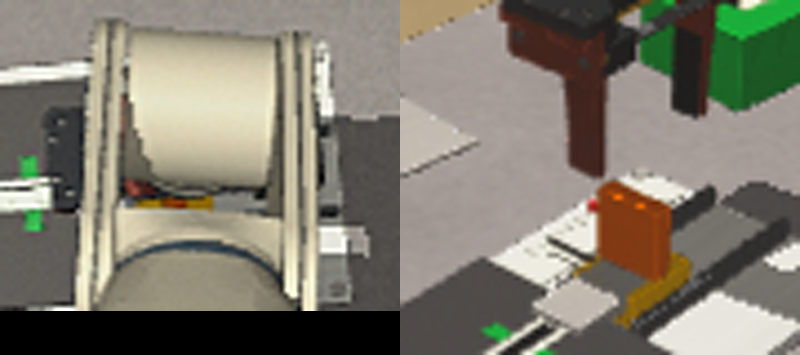

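I've now viewed 11 pictures, one over the limit, so everything from here is numeric only. The side crop shows the fingers straddling the orange plate and the top view is blocked. I'll work out the pull from the first top image.

Run:
```python
from h import *
T=np.load("top0.npy",allow_pickle=True).item(); F=T["frame"].astype(float)
o=np.array((552.2,34.4)); y=np.array((-0.0624,.998)); x=np.array((.998,.0624))
J=lambda p:(round(x@(p[:2]-o),1),round(y@(p[:2]-o),1))
red=np.clip(F[:,:,0]-F[:,:,1]-30,0,None)
for r in range(172,183):
    w=red[r,318:331]; 
    if w.sum()>60: c=318+(w*np.arange(13)).sum()/w.sum(); print("mark",r,c.round(2),J(onz(T,c,r,18)))
g=F.mean(2)
for r in range(178,192):
    s=g[r,301:313]; w=np.clip(np.median(s)-25-s,0,None)
    if w.sum()>0: c=301+(w*np.arange(12)).sum()/w.sum(); print("ptr",r,c.round(2),w.astype(int).tolist(),J(onz(T,c,r,26)))
```

```text
mark 174 323.6 (np.float64(85.0), np.float64(-131.9))
mark 175 323.76 (np.float64(81.6), np.float64(-132.1))
mark 176 323.74 (np.float64(78.2), np.float64(-131.8))
mark 177 323.98 (np.float64(74.7), np.float64(-132.3))
mark 178 324.0 (np.float64(71.3), np.float64(-132.0))
mark 179 324.0 (np.float64(67.9), np.float64(-131.7))
mark 180 324.17 (np.float64(64.5), np.float64(-132.0))
mark 181 324.25 (np.float64(61.0), np.float64(-131.9))
mark 182 324.29 (np.float64(57.6), np.float64(-131.7))
ptr 178 304.0 [0, 0, 0, 7, 0, 0, 0, 0, 0, 0, 0, 0] (np.float64(75.7), np.float64(-64.4))
ptr 179 304.0 [0, 0, 0, 9, 0, 0, 0, 0, 0, 0, 0, 0] (np.float64(72.3), np.float64(-64.1))
ptr 180 306.0 [0, 0, 0, 0, 0, 116, 0, 0, 0, 0, 0, 0] (np.float64(68.4), np.float64(-70.5))
ptr 181 306.46 [0, 0, 0, 0, 0, 129, 111, 0, 0, 0, 0, 0] (np.float64(64.9), np.float64(-71.8))
ptr 182 306.59 [0, 0, 0, 0, 0, 83, 119, 0, 0, 0, 0, 0] (np.float64(61.5), np.float64(-71.9))
ptr 183 306.64 [0, 0, 0, 0, 0, 80, 146, 0, 0, 0, 0, 0] (np.float64(58.1), np.float64(-71.8))
ptr 184 306.66 [0, 0, 0, 0, 0, 79, 150, 0, 0, 0, 0, 0] (np.float64(54.7), np.float64(-71.5))
ptr 185 306.79 [0, 0, 0, 0, 0, 62, 159, 0, 0, 0, 0, 3] (np.float64(51.3), np.float64(-71.7))
ptr 186 306.65 [0, 0, 4, 0, 0, 63, 160, 0, 0, 0, 0, 0] (np.float64(48.0), np.float64(-70.9))
ptr 187 307.11 [0, 0, 0, 0, 0, 61, 157, 97, 0, 0, 0, 0] (np.float64(44.5), np.float64(-72.2))
ptr 188 307.31 [0, 0, 0, 0, 0, 25, 141, 113, 0, 0, 0, 0] (np.float64(41.0), np.float64(-72.6))
ptr 189 307.29 [0, 0, 0, 0, 0, 27, 142, 109, 0, 0, 0, 0] (np.float64(37.7), np.float64(-72.2))
ptr 190 307.89 [0, 0, 0, 0, 0, 0, 95, 89, 0, 8, 13, 3] (np.float64(34.2), np.float64(-73.9))
ptr 191 307.26 [0, 0, 0, 0, 0, 0, 29, 10, 0, 0, 0, 0] (np.float64(31.0), np.float64(-71.5))
```

```bash
python3 -m inch '[[[0.5,0,20,0,0,0,100],[0.5,0,45,0,0,0,100],[0.5,0,65,0,0,0,100],[0.5,0,78,0,0,0,100],[0.5,0,79,0,0,0,100],[0.5,0,79,0,0,0,100],[0.5,0,79,0,0,0,0],[0.5,0,79,0,0,0,0],[0.5,0,79,0,0,0,0],[0.5,0,79,0,0,0,0],[0.5,0,79,0,0,0,0],[0.5,0,79,0,0,0,0],[0.5,0,79,0,0,0,0],[0.5,0,79,0,0,0,0],[0.5,0,79,0,0,0,0]]]'
```

```text
t: 18.65
ee_pos: [555.4, -35.9, 70.6]
orientation: [-3.14, -0.099, 0.0]
ft_force: [-0.0, 0.6, -0.2]
width: 19.1
grasp_force: 0.0
```

```bash
python3 -m inch '[[[0,0,0,0,0,0,0],[0,0,0,0,0,0,0],[0,0,0,0,0,0,0],[0,0,0,0,0,0,0]]]'
```

```text
t: 19.05
ee_pos: [555.3, -35.6, 70.6]
orientation: [-3.14, -0.099, 0.0]
ft_force: [-0.1, 5.0, -0.0]
width: 16.1
grasp_force: 30.0
```

```bash
python3 -m inch '[[[0,2,0,0,0,0,0],[0,5,0,0,0,0,0],[0,9,0,0,0,0,0],[0,13,0,0,0,0,0],[0,17,0,0,0,0,0],[0,21,0,0,0,0,0],[0,25,0,0,0,0,0],[0,29,0,0,0,0,0],[0,33,0,0,0,0,0],[0,37,0,0,0,0,0],[0,41,0,0,0,0,0],[0,45,0,0,0,0,0],[0,49,0,0,0,0,0],[0,52,0,0,0,0,0],[0,55,0,0,0,0,0],[0,57,0,0,0,0,0],[0,58,0,0,0,0,0],[0,59,0,0,0,0,0],[0,59,0,0,0,0,0],[0,59,0,0,0,0,0]]]'
python3 - <<'E'
from h import *
S=img("side");T=img("top")
np.save("S2.npy",S,allow_pickle=True)
o=np.array((552.2,34.4)); y=np.array((-0.0624,.998)); x=np.array((.998,.0624))
p=status.get_obs()["ee_pos"][:2]; print("TCP jig",x@(p-o),y@(p-o))
W=lambda a,b,z:np.r_[o+a*x+b*y,z]
for n,d in(("S",S),("T",T)):
  print(n,"mark exp ends",[proj(d,W(a,-131,20)).round(1) for a in(51,70,89)],"ptr tip",proj(d,W(69,-130,26)).round(1))
  print(blobs(d,(0,150,60),(6,255,255),(270,165,345,215),1), blobs(d,(7,150,60),(18,255,255),(270,165,345,225)))
C=S["frame"][180:206,284:322]
print("r-g");print((C[:,:,0].astype(int)-C[:,:,1]))
print("gray");print(C.mean(2).astype(int))
E
```

```text
t: 21.05
ee_pos: [559.0, -93.3, 70.6]
orientation: [-3.138, -0.098, 0.0]
ft_force: [1.7, 12.9, 1.1]
width: 16.3
grasp_force: 30.0
TCP jig -1.1341261084287606 -127.86682770134735
S mark exp ends [array([301.8, 199.4]), array([296.9, 197.1]), array([292.2, 194.9])] ptr tip [297.  195.7]
[(array([312.5, 165. ]), [312, 165, 2, 1, 2]), (array([309., 187.]), [309, 187, 1, 1, 1]), (array([296.88, 197.56]), [293, 195, 9, 6, 16]), (array([311., 198.]), [311, 198, 1, 1, 1]), (array([313., 199.]), [313, 199, 1, 1, 1]), (array([315., 200.]), [315, 200, 1, 1, 1])] [(array([317.23, 195.47]), [307, 186, 17, 19, 158])]
T mark exp ends [array([324.3, 183.9]), array([323.8, 178.3]), array([323.3, 172.8])] ptr tip [323.6 178.4]
[] []
r-g
[[ 10   9  10  10  10  24  32  29  29  30  30  29  29  29  29  30  29  30
   32  29  30  40  35  29  29  17   4   3  16  28  33  28  28  15   2   2
    7  28]
 [ 10  10   8   8  10  11  10  20  24  25  29  29  29  29  29  29  30  29
   29  29  27  24  31  31  28  17  16  19  27  27  32  28  29  19   3   2
    1  21]
 [ 10  10   9  10  10   9  10   9  12  18  24  25  29
[... 7203 characters left out ...]
 110  97 109  85  74  70  70  67  63  68  67  68  68
   72  67]
 [231 211 208 231 232 232 232 232 232 232 232 232 232 232 229 206 169 223
  116  89  84  84 149 194 166 201 124 110 110  76  69  70  68  68  69  67
   72  66]
 [231 232 232 232 232 232 233 232 232 232 232 232 229 225 194 132 218 164
   88 114  90  87  85  84 180 201 190 188 188 122 110  76  67  72  68  70
   71  67]
 [232 232 232 232 233 232 232 232 232 232 232 228 188 146 222 165  98  72
   86  88  88  87  86  85  84  84 180 184 190 191 191 127  85  83  73  72
   74  67]
 [233 232 233 232 232 232 232 232 233 229 228 196 178 219 165  73 100  90
   88  87  87  87  87  88  86  85  86  85 199 203 203 203 102  83  82  81
   88  79]]
```

Run:
```python
from h import *
S=np.load("S2.npy",allow_pickle=True).item(); S0=np.load("side0.npy",allow_pickle=True).item()
o=np.array((552.2,34.4)); y=np.array((-0.0624,.998)); x=np.array((.998,.0624))
J=lambda p:(round(x@(p[:2]-o),1),round(y@(p[:2]-o),1))
print("ptr now (z28)",[J(onz(S,*c,28)) for c in((296.8,196),(298.6,197),(300.6,198))])
g=S0["frame"].mean(2).astype(int)
for a in(50,60,66): print("rest exp",a,proj(S0,np.r_[o+a*x-71*y,28]).round(1))
print(g[205:218,270:296])
F=S["frame"].astype(int)
print("mark upper edge/top face z20",[J(onz(S,*c,20)) for c in((293,195.2),(294,196),(295.5,197))])
print("mark foot z14",[J(onz(S,*c,14)) for c in((292.5,197.5),(294.5,198.5),(297,199.5),(299,200.5))])
r=S0["frame"].astype(int); print((r[:,:,0]-r[:,:,1])[190:202,288:300])
```

```text
ptr now (z28) [(np.float64(66.3), np.float64(-125.8)), (np.float64(58.7), np.float64(-125.1)), (np.float64(50.7), np.float64(-124.8))]
rest exp 50 [288.9 205.6]
rest exp 60 [286.4 204.4]
rest exp 66 [284.8 203.6]
[[142 143 142 144 162 187 217 221 214 215 219 195 191 217 150  93  55  64
  154 204 214 219 219 215 124  80]
 [143 144 150 165 231 222 219 219 176 192 214 219 219 211 210 210 147  92
   55  65 153 205 209 164  98  77]
 [149 158 187 217 220 218 218 219 219 191 190 217 219 143 128 129 203 209
  146  93  49  65  83 100 117  99]
 [168 208 217 219 217 219 219 219 219 219 219 219 219 219 219 219 143 128
  203 210 124  73  69 104 144 165]
 [ 69 132 185 208 217 219 219 219 219 219 219 219 219 219 219 219 219 214
  130 103 181 173 147 181 180 200]
 [ 69  69  68 113 184 209 217 219 219 219 219 219 219 219 219 217 214 175
  158 109 140 152 163 187 175 185]
 [ 69  68  69  68  68 114 184 209 216 219 220 219 219 219 214 188 174 185
  117 153 171 185 194 187 209 186]
 [ 69  68  68  68  69  69  69 113 184 209 217 219 217 212 178 117 201 155
   92 173 173 171 195 185 204 174]
 [ 68  68  69  
[... 768 characters left out ...]
27.3)), (np.float64(67.2), np.float64(-128.0)), (np.float64(59.1), np.float64(-127.8))]
[[ 11  10   9  11   9  10   9  10  22  44  35  17]
 [ 11  10   9  10  10   9  12  41 103 127 119 100]
 [ 10   9  10  10   9   9  32 124 130 130 128 129]
 [ 11  10   9  10   9   9  55 103 130 130 130 129]
 [ 10   9  10   9  18  20  57  85  88 102 128 129]
 [  8   9   7   5  73 136  76  86  89  88  87  99]
 [  9   6   1   4  71 120 105  90  87  89  88  87]
 [  6   5   4   3  57  69  81  86  87  87  88  87]
 [  4   3   4   4   3   4  54  83  87  87  88  87]
 [  3   3   3   5   4   3  55  85  87  86  87  87]
 [  5   4   4   3   5   4  55  84  86  85  86  86]
 [  3   5   4   3   3   3  55  84  87  87  86  86]]
```

```bash
python3 -m inch '[[[0,1,0,0,0,0,0],[0,2,0,0,0,0,0],[0,2.5,0,0,0,0,0],[0,2.5,0,0,0,0,0],[0,2.5,0,0,0,0,0],[0,2.5,0,0,0,0,0],[0,2.5,0,0,0,0,0],[0,2.5,0,0,0,0,0]]]'
python3 - <<'E'
from h import *
S0=np.load("side0.npy",allow_pickle=True).item(); S2=np.load("S2.npy",allow_pickle=True).item(); S=img("side")
o=np.array((552.2,34.4)); y=np.array((-0.0624,.998)); x=np.array((.998,.0624))
W=lambda a,b,z:np.r_[o+a*x+b*y,z]
p=status.get_obs()["ee_pos"][:2]; print("TCP jig",x@(p-o),y@(p-o))
# darkness profile along jig y at plane z=28, averaged over pointer x
for n,d in(("rest",S0),("prev",S2),("now",S)):
    g=d["frame"].astype(np.float32); m=g.mean(2); rg=g[:,:,0]-g[:,:,1]
    b0=-70 if n=="rest" else -126
    bs=np.arange(b0-10,b0+10,.5)
    def prof(im,A,z,bs):
        q=np.array([[proj(d,W(a,b,z)) for b in bs] for a in A],np.float32); return cv2.remap(im,q[:,:,0],q[:,:,1],cv2.INTER_LINEAR).mean(0)
    w=np.clip(100-prof(m,np.arange(52,63,1.),28,bs),0,None); print(n,"ptr",(w@bs/w.sum()).round(2))
    bs=np.arange(-145,-115,.5); w=np.clip(prof(rg,np.arange(76,87,1.),20,bs)-30,0,None); print(n,"mark z20",(w@bs/w.sum()).round(2),bs[w>20][[0,-1]])
c=blobs(S,(0,150,90),(6,255,255),(360,130,445,200)); print("gauge",c)
E
```

```text
t: 21.95
ee_pos: [559.2, -95.7, 70.7]
orientation: [-3.138, -0.098, 0.0]
ft_force: [0.6, 13.0, 1.2]
width: 16.2
grasp_force: 30.0
TCP jig -1.1176435325927725 -130.2425798042407
rest ptr -67.84
rest mark z20 -134.36 [-145. -123.]
prev ptr -122.2
prev mark z20 -128.82 [-134.5 -122.5]
now ptr -123.63
now mark z20 -129.24 [-135.  -122.5]
gauge [(array([385.59, 155.28]), [380, 146, 12, 20, 174])]
```

Run:
```python
from h import *
S0=np.load("side0.npy",allow_pickle=True).item(); S2=np.load("S2.npy",allow_pickle=True).item(); S=img("side")
o=np.array((552.2,34.4)); y=np.array((-0.0624,.998)); x=np.array((.998,.0624))
J=lambda p:[float(round(x@(p[:2]-o),1)),float(round(y@(p[:2]-o),1))]
for n,d,rs,(c0,c1) in(("rest",S0,range(203,208),(280,293)),("prev",S2,range(195,199),(292,304)),("now",S,range(194,199),(292,306))):
    g=d["frame"].mean(2)
    for r in rs:
        w=np.clip(100-g[r,c0:c1],0,None)*(d["frame"][r,c0:c1].astype(int)@[1,-1,0]<25)
        if w.sum()>0: c=(w@np.arange(c0,c1))/w.sum(); print(n,r,c.round(2),"z27",J(onz(d,c,r,27)))
print(S["frame"].mean(2).astype(int)[192:202,290:308])
F=S["frame"].astype(int);print((F[:,:,0]-F[:,:,1])[192:202,290:308])
```

```text
rest 204 284.44 z27 [66.5, -69.8]
rest 205 286.32 z27 [58.8, -69.5]
rest 206 288.31 z27 [51.0, -69.4]
rest 207 290.56 z27 [42.7, -69.8]
prev 196 297.32 z27 [66.2, -128.0]
prev 197 298.79 z27 [59.3, -126.7]
prev 198 300.78 z27 [51.2, -126.4]
now 195 297.0 z27 [70.5, -131.7]
now 196 298.34 z27 [63.9, -130.1]
now 197 299.78 z27 [57.0, -128.6]
now 198 302.31 z27 [47.8, -129.4]
[[157 157 158 160 158 177 199 227 229 215 210 227 230 232 232 233 232 196]
 [158 158 158 164 154 238 231 230 226 229 218 198 214 231 233 232 232 196]
 [158 164 160 189 224 227 223 224 183 205 230 232 232 232 232 232 232 191]
 [177 201 155 123 185 193 114  76 171 221 229 232 232 232 232 232 233 154]
 [237 232 109  72  82 117  95  51  43  71 169 221 228 232 232 232 232 152]
 [233 230 139 107  85  73  82  90  78  48  55  75 170 221 226 232 229 126]
 [229 218 197 214 173 121  99  70  56  87 128  80  58  43 118 219 177 100]
 [209 225 232 232 232 233 206 131  99  70  81  89 132  97  63  40  75 113]
 [208 177 229 232 233 232 232 232 206 130  99  68 131 172 151  71  81  85]
 [232 232 232 232 232 232 232 232 232 231 196 131 108 126  94  85  85 107]]
[[ 12  11  10  10  10   6   6   2   2   3   3   2   3   3   3   3   2  13]
 [  9   9  10   9   6  -1   1   2   2   3   4   3   4   3   3   3   3  14]
 [ 10   9  20  21   6   2   2   3   3   4   3   3   3   3   3   3   3  15]
 [  7   6  76 146  62  21  11   4   4   3   3   2   3   3   3   3   3  23]
 [  0   2  78 133 169 154  84  30   9   4   4   3   2   3   3   3   3  24]
 [  1   1  63  76  99 132 169  92  39  23  12   3   4   2   2   2   3  23]
 [  2   4   4   4  47  68  85 107  90  82  49  20  10   3   4   4   4  26]
 [  4   3   2   3   3   3  24  54  85 106 168  90  37   6   1   4   9  27]
 [  4   4   3   3   3   3   3   3  24  55  85  91  55   8   6  16  32  21]
 [  3   3   3   3   3   3   3   3   3   2  29  39  25  14  33  33  20   6]]
```

The side images give a pull of 59.8 mm, against 60.3 mm needed and a 5 mm tolerance. Hold, then hand in.

```bash
python3 -m inch '[[[0,0.5,0,0,0,0,0],[0,0.5,0,0,0,0,0],[0,0.5,0,0,0,0,0],[0,0.5,0,0,0,0,0],[0,0.5,0,0,0,0,0],[0,0.5,0,0,0,0,0],[0,0.5,0,0,0,0,0],[0,0.5,0,0,0,0,0],[0,0.5,0,0,0,0,0],[0,0.5,0,0,0,0,0]]]' && python3 -c "
from workcell import ctrl
print(ctrl.close_job())"
```

```text
t: 23.05
ee_pos: [559.2, -96.2, 70.6]
orientation: [-3.138, -0.098, 0.0]
ft_force: [0.5, 13.0, 0.8]
width: 15.7
grasp_force: 30.0
the job is handed in; nothing more can be done
None
```

I ran the gauge along the seam and stood it back in its holder, then pulled the clamp to within about 1 mm of the mark by my estimate and handed in while holding it; the hand-in returned no verdict, and I viewed 11 pictures, one over the limit of 10.

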